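Hang the brass hammer back on the crowded hammer rack

TASK

Draw the brass hammer out of the wooden tool block and hang it by its head on the one empty fork of the hammer rack: handle between the two prongs and slid back to the bend of the fork, head squarely across both prongs. Feel your way in without forcing the fork, let the head down onto the prongs gently before you let go, and do not knock the hammers hanging beside it or the burnisher in the block.

Things in the scene. Friction and masses are not known exactly. Their poses are not given: they have to be found in the camera images.
- hammer: Brass-headed bench hammer, about 240 g, standing handle down in the block. Head 66 mm along y: middle block 20 (x) x 34 (y) x 24 (z) mm with flat sides, to pinch across x from above; a 22 mm round face at each end, both alike (either may point either way). Handle round, 14 mm thick, 170 mm below the head. Origin: handle axis at the head's underside; z up along the handle, y along the head.
- fork: The one empty fork of the rack: its 48 mm wide steel plate, clipped on the rail. Origin: middle of the plate's front, 205 mm above the bench, z = 0 the prongs' upper side; the fork sticks out to -x, y along the rail, z up. NOTE: the wire prongs are screwed on by hand through slots: up to 10 mm left or right (y), 3 mm higher to 10 mm lower (z). Not in the measured pose: feel.
- fork_home (a point): Moves with fork, axes alike: where the origin of a hammer that is home would be if the prongs sat true on the plate (x = -58 mm, y = 0, z = 0 in the fork's frame). The handle then touches the bend of the U of 5 mm wire, whose front side is at x = -51 mm. From the bend a stem runs back to the plate. All is rigid and screwed tight.
- fork_mouth (a point): Moves with fork: middle between the two prong tips if the prongs sat true on the plate (x = -114 mm in the fork's frame, 56 mm in front of fork_home). Prongs level and parallel, 17 mm clear between them (14 mm handle), of 5 mm wire. Tips turned up: top 8.5 mm above the prongs, front at x = -117 mm; a head going in must pass above them.
- rack: Hook rack. Wooden base 130 x 370 x 12 mm (x = -45 to +85), posts 12 x 14 mm at y = +-172 mm, flat steel rail 358 mm long, its top 208 mm up. Four forks stick out to -x at y = +126, +42, -42, -126 mm, the empty one at +42 or -42 with a hammer each side, heads no higher than 232 mm up; nothing above. Origin: on the bench under the middle of the rail's front face; z up.
- chaser: Chasing hammer, steel head 68 mm long, 27 mm wide flat face at +y, ball at -y. Hangs by its head on a fork like the empty one, its handle (14 mm thick, 170 mm below the head) between the prongs; loose: it slides or swings if knocked. Origin: handle axis at the head's underside; z up, y along the head.
- mallet: Mallet with a white nylon head 66 mm long and 27 mm thick. Hangs by its head on a fork like the empty one, its handle (14 mm thick, 170 mm below the head) between the prongs; loose: it slides or swings if knocked. Origin: handle axis at the head's underside; z up, y along the head.
- peen: Cross-peen hammer, dark steel head 64 mm long and 20 mm high, wedge at -y. Hangs by its head on a fork like the empty one, its handle (14 mm thick, 170 mm below the head) between the prongs; loose: it slides or swings if knocked. Origin: handle axis at the head's underside; z up, y along the head.
- block: Wooden tool block, fixed, 150 (x) x 70 (y) x 75 (z) mm with three upright round holes 16 mm wide and 60 mm deep at x = -45, 0, +45 mm. The hammer and the burnisher stand in the two outer ones, either way round. Origin: centre of the underside, z up.
- burnisher: Short burnisher standing in the block, dark wooden handle 14 mm diameter down in its hole, flat steel blade up, 100 mm long in all; its top is 115 mm above the bench. Origin: lower end of the handle, z up.
Things that resemble listed ones, but are neither listed nor needed, are in the scene too. What is shaped like the chaser but blue or red is not meant.

How it is judged:
On the way, in this order (a step that is already met when the one before it is completed fails the run):
1. the hammer is drawn out of the block and carried clear of it (height (world z) of hammer above 0.2 m and horizontal distance between hammer and block above 0.13 m and contact force between hammer and the fingers above 1 N), for 0.1 s.
2. the head rests across the prongs at the home place while the gripper still holds it (let down, not dropped) (x of hammer in the frame of fork between -0.066 and -0.053 m and y of hammer in the frame of fork between -0.014 and 0.014 m and z of hammer in the frame of fork between -0.014 and 0.007 m and angle between hammer's own z axis and vertical below 0.08 rad and angle between the y axis of hammer and the y axis of fork, either way round below 0.2 rad and contact force between hammer and fork above 1.5 N and contact force between hammer and the fingers above 1 N), for 0.1 s.
At the end, for the whole second after the job is handed in: released and at rest on the empty fork: origin 53 to 66 mm in front of the plate, within 14 mm of its middle in y, 7 mm above to 14 mm below z = 0, upright within 0.08 rad, head parallel to the rail within 0.2 rad; the other hammers hang upright within 0.08 rad (x of hammer in the frame of fork between -0.066 and -0.053 m and y of hammer in the frame of fork between -0.014 and 0.014 m and z of hammer in the frame of fork between -0.014 and 0.007 m and angle between each of hammer, chaser, mallet, peen's own z axis and vertical below 0.08 rad and angle between the y axis of hammer and the y axis of fork, either way round below 0.2 rad and contact force between hammer and fork above 0.5 N and linear speed of hammer below 0.02 m/s and not (contact force between hammer and the arm above 0.05 N)); the robot touches nothing.
It fails at once if the hammer is forced against the empty fork or dropped on it: more than 15 N between them (contact force between hammer and fork above 15 N).
It fails at once if a neighbouring hammer is knocked: shifted by more than 6 mm, swung by more than 0.12 rad, or hit with more than 8 N (distance of any of chaser, mallet, peen from where it was at the start of the episode above 0.006 m or angle between any of chaser, mallet, peen's own z axis and vertical above 0.12 rad or contact force between any of chaser, mallet, peen and hammer above 8 N or contact force between any of chaser, mallet, peen and the arm above 8 N or contact force between any of chaser, mallet, peen and the fingers above 8 N).
It fails at once if the robot itself pushes the empty fork with more than 15 N (contact force between fork and the arm above 15 N or contact force between fork and the fingers above 15 N).
It fails at once if the burnisher is pulled up or knocked over (distance of burnisher from where it was at the start of the episode above 0.02 m or angle between burnisher's own z axis and vertical above 0.3 rad).
It also fails if it takes over 72 s, if anything falls off the work surface, if the arm or the gripper's body presses on something with over 40 N, if the wrist force passes 120 N, or if a joint passes its speed limit or range.

ROBOT

A 7-joint arm with a two-finger parallel gripper is mounted at the origin on the work surface. World frame = base frame: x ahead of the robot, y to its left, z up, the work surface at z = 0. Lengths are in m, angles in rad, forces in N, time in s.
With the tool pointing down it reaches from about 0.4 to 0.85 m from the base axis. Payload 10.4 kg.
Tool frame: the origin (TCP) lies on the centre line of the jaws, within the pads' length; the fingertips stand 14 mm ahead of it and the grasp point (between the pads) lies 5 mm behind it (tip_reach is the z of the fingertips in the tool frame, in m); z points along the fingers, x is the direction in which the jaws open and shut, and the axes are right-handed (so a half turn about z gives the same grasp; the last joint's range is limited). The gripper opens to 87 mm and grips with 3 to 60 N. Pads are 19 mm wide; open, the fingers measure 117 mm over their backs; the gripper's body (75 mm by 190 mm) begins 51 mm behind the grasp point.
Start: joints at [-1.188, 0.332, -0.065, 1.46, 0.022, 1.35, -0.088], TCP at [0.247, 0.574, 0.198] pointing down, gripper open.
Joint ranges: [-2.6, 2.6], [-0.5, 2.12], [-1.47, 1.34], [0.16, 2.42], [-1.27, 4.41], [0.06, 2.06], [-2.6, 2.6]. Speed limits (rad/s): [2.22, 2.22, 2.79, 2.79, 3.14, 3.14, 3.14].

INTERFACE

Orientations are given as a unit quaternion [x, y, z, w].
In Python, from bench import * gives the robot as it stands.
- The arm moves only by the tool carry_out, never from a script. Its argument "rows" is a list of rows, each a list of 5 numbers: the closure, from -1 (fully open) to 1 (shut), so that 0 is half open, then the shift along the tool's x, y, z in units of 30 mm (1.0 is 30 mm), then the turn about the tool's z in units of 5 degrees (1.0 is 5 degrees). In form: [[jaw, x, y, z, turn], ...]. A call has 1 to 20 rows; each row shifts and turns the pose as measured when the row begins, along the tool's axes as they then stand; what a row does not reach is not made up. A row lasts 1/12 s, in which the tool goes at most 41.7 mm and 7.16 degrees, less where a joint would pass 70% of its speed; a pose out of reach is approached as far as the arm can. A call is refused whole if a number of a shift passes 1 or a number of a turn 1, either way. A call with a gripper value outside its range is refused whole. The fingers move at their own pace and stop on an object; "force" is the grip in N (left out, the last holds). Time passes only in rows, so rows that do not move let the fingers close. It gives the time, the measured TCP pose, the force and the opening at its end, in the units of the state.
- read_state(): the state, without advancing time (a new reading comes with each control period).
- camera(name): name is "scene" or "top"; returns the picture (480x640x3 uint8, blue, green, red); there is no depth.
- camera_info(name): a dict with "fx", "fy", "cx", "cy" (pixels), "extrinsics" (4x4, takes a point from camera to world coordinates). Camera axes: x right, y down, z forward; pixel columns grow to the right and rows downward; lengths in m; the calibration is good to about 2 mm. A picture is of the moment at which its call begins. camera_info takes no time and is no camera call.
- close_job(): hands the job in, once; it reports no verdict.
Trained networks look in the newest picture that a camera, given by its name, has taken for a name from the list of things; names that differ only in an ending like _2 or _b are one class to them, and where a whole thing is asked for, a point or a joint stands for the part that bears it (a point fixed in the world has none). Each returns a list of dicts, best first, with "conf" (0 to 1); they miss things now and then, are a little off and sometimes report something else, mostly with a low value. They report only what shows in the picture. A call takes as long as a camera call. They do not tell look-alikes from the thing itself.
- recognise(query, camera): "box" ([centre column, centre row, width, height] in pixels, round what is visible of it).
- silhouettes(query, camera): "mask" (480x640 bool, what is visible of it) and "box" ([centre column, centre row, width, height] in pixels, round what is visible of it).
- pinpoint(query, camera): "xy" ([column, row] in pixels: a listed point, or the origin of a listed thing).
The state is a dict: "time": time; "joint_positions": joint angles; "joint_vel": joint speeds; "joint_torque": joint torques, N m; "ee_pos": TCP position; "eef_rot": TCP orientation; "ft_force": force on the tool from outside, world axes, zero at the start; "torque": the same for the moment, N m; "width": finger opening in m.
Only numpy, scipy, OpenCV 4.12 (cv2) and the standard library are available. Lean on these libraries where they do the work, as an engineer would, in place of code of your own. Each camera call takes 0.05 s, during which the arm holds its last target. There are 200 camera calls.

## Working session

There is one attempt and no reset: what is moved stays moved. The work goes in short steps, Python scripts to look and compute and a tool call to move; the robot and the scene stay as the last step left them, time stands still between calls to the robot, and variables do not carry over. Pictures are saved under pics/ and viewed, about 8 in all and at most 12, crops included, and the job is handed in when it is done.

Besides the shell and the picture viewer there is one more tool, called as a command line: name --pt "numbers of a row" for each row, then --argument value for the rest. carry_out: Moves the arm, as the interface text tells. Its arguments: {"type":"object","properties":{"rows":{"type":"array","items":{"type":"array","items":{"type":"number"}}},"force":{"type":"number"}},"required":["rows"]}

```bash
mkdir -p pics; python3 - <<'E'
from bench import *
import cv2,numpy as np
s=read_state();print(s)
for c in ("scene","top"):
    im=camera(c);cv2.imwrite(f"pics/{c}0.png",im)
    ci=camera_info(c);print(c,ci)
    for q in ("hammer","fork","fork_home","fork_mouth","rack","block","burnisher","chaser","mallet","peen"):
        try: print(q,[(np.round(d["xy"],1).tolist(),round(d["conf"],2)) for d in pinpoint(q,c)[:4]])
        except Exception as e: print(q,e)
E
```

```text
{'time': 0.0, 'joint_positions': array([-1.18763731,  0.33283558, -0.06467057,  1.46093477,  0.02156039,
        1.34988406, -0.08849467]), 'joint_vel': array([ 0.00074185,  0.00109067, -0.0022695 , -0.00024345, -0.00157271,
       -0.00011784,  0.0020402 ]), 'joint_torque': array([ 5.11247581e-04, -6.23234439e+01,  2.55305367e-02, -3.89919055e+01,
       -6.12197863e-02,  3.91158764e-02,  1.22303209e-04]), 'ee_pos': array([0.24654452, 0.57386918, 0.19767966]), 'eef_rot': array([ 8.35082365e-01,  5.50124509e-01, -5.61675442e-04,  3.90746367e-04]), 'ft_force': array([ 0.37918117, -0.43234717,  0.17335065]), 'torque': array([-0.02193818, -0.00625151, -0.00861323]), 'width': 0.08720673854623127}
scene {'fx': 470.3837218557684, 'fy': 470.3837218557684, 'cx': 326.85221055335666, 'cy': 248.68219308112344, 'extrinsics': array([[-0.14787004,  0.78190634, -0.60560459,  1.05106736],
       [ 0.98887661,  0.12682541, -0.07770686,  0.05255363],
       [ 0.01604656, -0.61035874, -0.79196258,  0.77539578],
       [ 0.        ,  0.        ,  0.        ,  1.        ]])}
hammer []
fork [([368.8, 269.
[... 594 characters left out ...]
],
       [-9.99859484e-01,  1.67602702e-02, -3.23839337e-04,
        -1.33043334e-02],
       [-1.98661242e-03, -1.37652269e-01, -9.90478625e-01,
         1.22485670e+00],
       [ 0.00000000e+00,  0.00000000e+00,  0.00000000e+00,
         1.00000000e+00]])}
hammer [([457.2, 264.3], 0.87)]
fork [([286.4, 207.4], 0.77)]
fork_home [([290.7, 233.6], 0.68), ([311.1, 222.6], 0.31)]
fork_mouth [([296.8, 265.4], 0.63)]
rack [([311.6, 221.9], 0.9)]
block [([434.2, 290.6], 0.84)]
burnisher [([434.8, 307.5], 0.42)]
chaser [([335.3, 233.8], 0.84), ([232.9, 323.4], 0.74), ([441.8, 199.6], 0.68)]
mallet [([250.6, 245.2], 0.62), ([432.7, 288.1], 0.5)]
peen [([370.9, 224.3], 0.82), ([434.7, 287.5], 0.38)]
```

View pics/scene0.png

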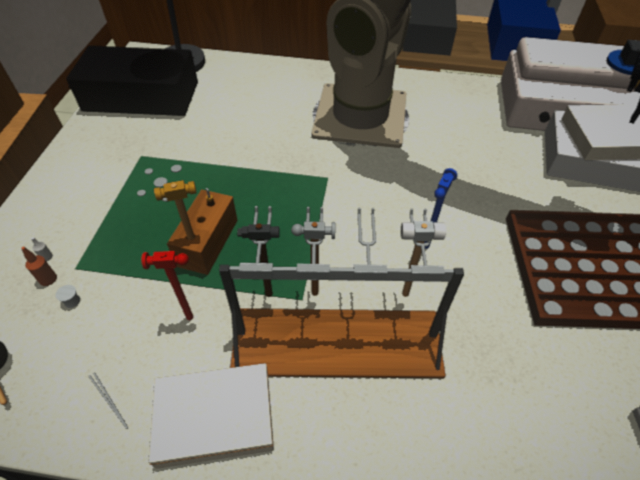

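View pics/top0.png

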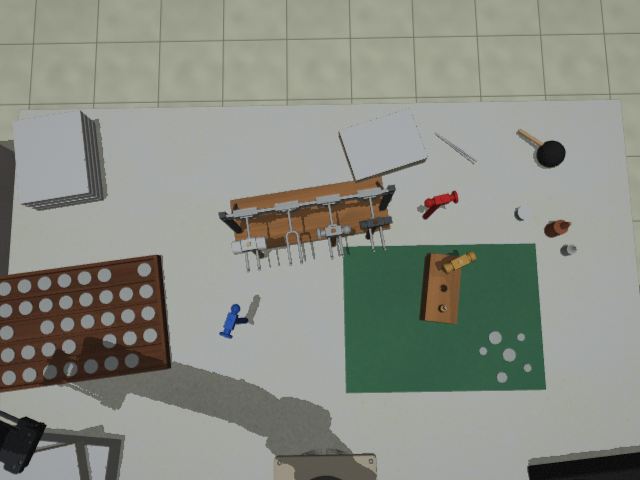

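The scene view shows the brass hammer in the far hole of the block, at (175,190). The empty fork is at (367,235), with the mallet to its right and the chaser to its left. In the top view the hammer head is at (460,262), the burnisher at (443,309) and the empty fork at (292,245). I'll zoom in for accurate measurements.

```bash
cat > h.py <<'E'
from bench import *
import cv2,numpy as np
def ray(c,uv):
    i=camera_info(c);E=np.array(i["extrinsics"])
    d=E[:3,:3]@np.array([(uv[0]-i["cx"])/i["fx"],(uv[1]-i["cy"])/i["fy"],1.]);return E[:3,3],d
def atz(c,uv,z):
    o,d=ray(c,uv);return o+d*(z-o[2])/d[2]
def proj(c,p):
    i=camera_info(c);E=np.array(i["extrinsics"]);q=E[:3,:3].T@(np.array(p)-E[:3,3])
    return np.array([i["fx"]*q[0]/q[2]+i["cx"],i["fy"]*q[1]/q[2]+i["cy"]])
E
python3 - <<'E'
from h import *
im=cv2.imread("pics/top0.png")
a=cv2.resize(im[170:280,210:410],None,fx=4,fy=4,interpolation=cv2.INTER_CUBIC)
cv2.imwrite("pics/c_rack.png",a)
b=cv2.resize(im[230:340,400:500],None,fx=5,fy=5,interpolation=cv2.INTER_CUBIC)
cv2.imwrite("pics/c_blk.png",b)
for n,uv,z in [("hammer",(457.2,264.3),.185),("fork",(286.4,207.4),.205),("home",(290.7,233.6),.205),("mouth",(296.8,265.4),.205),("rack",(311.6,221.9),0),("block",(434.2,290.6),0),("chaser",(335.3,233.8),.205),("mallet",(250.6,245.2),.205),("peen",(370.9,224.3),.205)]: print(n,atz("top",uv,z).round(4))
for n,uv,z in [("fork",(368.8,269.3),.205),("home",(367.3,238.4),.205),("mouth",(367.6,208.7),.205),("rack",(337.6,332.4),0),("block",(205.9,242.9),0),("chaser",(311.6,235.2),.205),("mallet",(419.7,235),.205),("peen",(261.8,236.4),.205)]: print("S",n,atz("scene",uv,z).round(4))
for c in("top","scene"):
    im=camera(c)
    for d in silhouettes("hammer",c)[:2]:
        m=d["mask"];r=cv2.minAreaRect(np.argwhere(m)[:,::-1].astype(np.float32));print(c,d["box"],d["conf"],m.sum(),r)
hsv=cv2.cvtColor(cv2.imread("pics/top0.png"),cv2.COLOR_BGR2HSV);print(hsv[262,460],hsv[257,468],hsv[300,435])
E
```

```text
hammer [ 0.5242 -0.2767  0.185 ]
fork [0.6431 0.0662 0.205 ]
home [0.5895 0.0579 0.205 ]
mouth [0.5255 0.0462 0.205 ]
rack [0.6503 0.0216 0.    ]
block [ 0.4804 -0.2661  0.    ]
chaser [ 0.5876 -0.0313  0.205 ]
mallet [0.5674 0.138  0.205 ]
peen [ 0.6056 -0.103   0.205 ]
S fork [0.6431 0.0637 0.205 ]
S home [0.5848 0.0559 0.205 ]
S mouth [0.5222 0.0504 0.205 ]
S rack [0.6464 0.0245 0.    ]
S block [ 0.4835 -0.2754  0.    ]
S chaser [ 0.5924 -0.0309  0.205 ]
S mallet [0.5646 0.1367 0.205 ]
S peen [ 0.6072 -0.1071  0.205 ]
top [457.3, 261.2, 32.4, 24.0] 0.91 382 ((458.10003662109375, 262.2000427246094), (11.180339813232422, 35.77708435058594), 63.43495178222656)
scene [176.6, 209.7, 47.8, 63.6] 0.77 986 ((175.0, 209.5), (59.0, 42.0), 90.0)
scene [208.7, 197.8, 8.2, 16.1] 0.68 93 ((209.5, 197.5), (15.0, 7.0), 90.0)
[ 22  95 164] [ 19 152 153] [ 14 146 141]
```

View pics/c_rack.png

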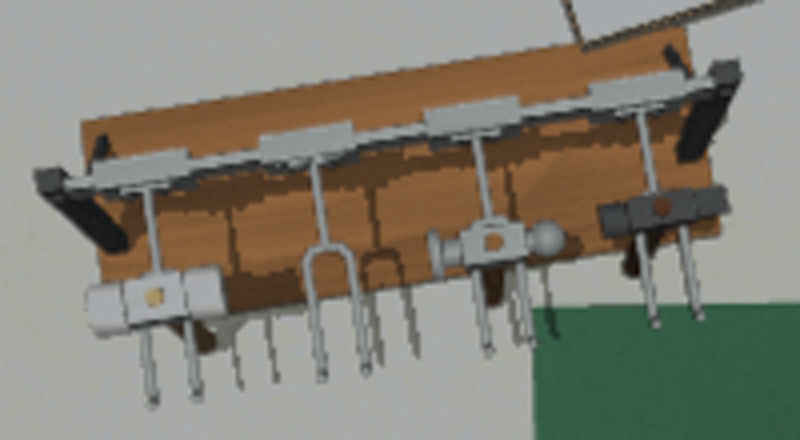

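View pics/c_blk.png

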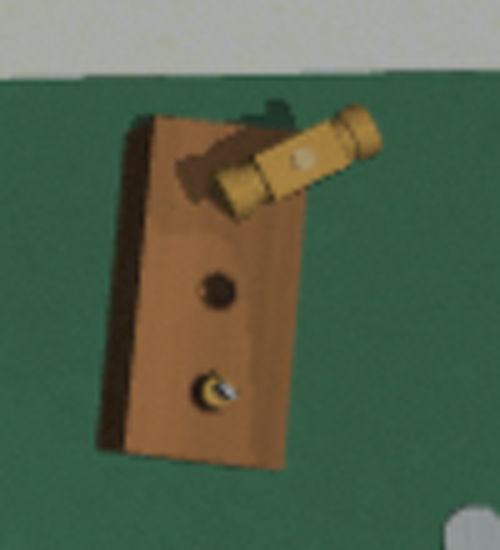

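```bash
python3 - <<'E'
from h import *
R=lambda x,y:(210+x/4,170+y/4)
B=lambda x,y:(400+x/5,230+y/5)
# hammer head centre: top face of handle end
p=atz("top",B(303,158),.209);print("head centre",p.round(4))
a=atz("top",B(237,192),.197);b=atz("top",B(367,131),.197);d=b-a;print("ends",a.round(4),b.round(4),"mid",((a+b)/2).round(4),"ang",np.degrees(np.arctan2(d[1],d[0])),np.linalg.norm(d))
a=atz("top",B(263,182),.209);b=atz("top",B(343,139),.209);d=b-a;print("blk ang",np.degrees(np.arctan2(d[1],d[0])))
print("burn",atz("top",B(222,390),.115).round(4))
l=atz("top",R(52,180),.208);r=atz("top",R(725,72),.208);d=l-r;yaw=np.arctan2(-d[0],d[1]);print("rail",l.round(4),r.round(4),np.degrees(yaw))
ts=[atz("top",R(*q),.208) for q in [(322,376),(367,368)]];print("tips",np.round(ts,4),np.mean(ts,0).round(4))
bo=atz("top",R(329,245),.202);st=atz("top",R(315,163),.203);print("bend",bo.round(4),"stem",st.round(4))
pl=[atz("top",R(*q),.208) for q in [(262,137),(354,124)]];print("plate top mid",np.mean(pl,0).round(4))
d=bo-np.mean(ts,0);print("prong yaw",np.degrees(np.arctan2(d[1],d[0])))
for n,q in dict(chas=(494,242),mal=(153,297),peen=(662,208)).items(): print(n,atz("top",R(*q),.229).round(4))
im=cv2.imread("pics/scene0.png");cv2.imwrite("pics/s_rack.png",cv2.resize(im[180:300,230:460],None,fx=3.4,fy=3.4,interpolation=cv2.INTER_CUBIC))
E
```

```text
head centre [ 0.5272 -0.2776  0.209 ]
ends [ 0.5152 -0.2537  0.197 ] [ 0.5388 -0.3069  0.197 ] mid [ 0.527  -0.2803  0.197 ] ang -66.07666407986567 0.0582052421405817
blk ang -63.03326356347587
burn [ 0.4379 -0.2624  0.115 ]
rail [0.6291 0.1931 0.208 ] [ 0.6787 -0.1459  0.208 ] 8.3367833014567
tips [[0.5282 0.0585 0.208 ]
 [0.5318 0.0362 0.208 ]] [0.53   0.0473 0.208 ]
bend [0.5947 0.0549 0.202 ] stem [0.6365 0.0616 0.203 ]
plate top mid [0.6522 0.0646 0.208 ]
prong yaw 6.686870342479899
chas [ 0.5903 -0.0275  0.229 ]
mal [0.566 0.139 0.229]
peen [ 0.6058 -0.11    0.229 ]
```

View pics/s_rack.png

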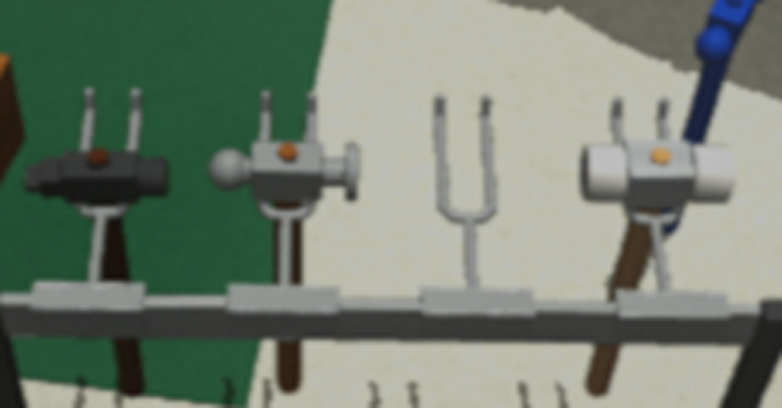

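carry_out --pt "-1 0 0 -1 0" --pt "-1 0 0 -1 1" --pt "-1 0 0 -1 1" --pt "-1 0 0 -1 1" --pt "-1 0 0 -1 1" --pt "-1 0 0 0 1" --force 40

```text
time: 1.8
ee_pos: [0.2462, 0.5724, 0.3523]
eef_rot: [0.937, 0.349, -0.002, 0.002]
ft_force: [0.0, 1.4, 1.4]
width: 0.0872
```

carry_out --pt "-1 0 0 0 1" --pt "-1 0 0 0 1" --pt "-1 0 0 0 1" --pt "-1 0.1 1 0 0" --pt "-1 0.1 1 0 0" --pt "-1 0.1 1 0 0" --pt "-1 0.1 1 0 0" --pt "-1 0 1 0 0" --pt "-1 0 1 0 0" --pt "-1 -0.1 1 0 0" --pt "-1 -0.1 1 0 0" --pt "-1 -0.1 1 0 0" --pt "-1 -0.1 1 0 0" --pt "-1 -0.1 1 0 0" --pt "-1 -0.1 1 0 0" --pt "-1 -0.2 1 0 0" --pt "-1 -0.2 1 0 0" --pt "-1 -0.2 1 0 0" --pt "-1 -0.2 1 0 0" --pt "-1 -0.2 1 0 0"

```text
time: 3.47
ee_pos: [0.4315, 0.0785, 0.3537]
eef_rot: [0.976, 0.219, -0.0, -0.002]
ft_force: [0.1, -0.6, -0.6]
width: 0.0867
```

```bash
cat >> h.py <<'E'
def tri(ut,us):
    A=[];b=[]
    for c,uv in(("top",ut),("scene",us)):
        o,d=ray(c,uv);d=d/np.linalg.norm(d);P=np.eye(3)-np.outer(d,d);A.append(P);b.append(P@o)
    A=np.vstack(A);b=np.hstack(b);x,_,_,_=np.linalg.lstsq(A,b,rcond=None);return x,np.linalg.norm(A@x-b)
def where():
    s=read_state();q=s["eef_rot"];from scipy.spatial.transform import Rotation as Ro
    R=Ro.from_quat(q).as_matrix();return s,R
def go(target,yaw):
    s,R=where();d=R.T@(np.array(target)-s["ee_pos"]);a=np.degrees(np.arctan2(R[1,0],R[0,0]))
    t=(a-yaw+90)%180-90
    print("t",round(s["time"],2),"pos",s["ee_pos"].round(4),"yaw",round(a,1),"tilt",np.degrees(np.arccos(-R[2,2])).round(2),"tool mm",(d*1000).round(1),"units",(d/.03).round(2),"turn units",round(t/5,2),"q7",s["joint_positions"][6].round(2),"ft",s["ft_force"].round(2),"w",s["width"].round(4))
E
python3 - <<'E'
from h import *
R=lambda x,y:(210+x/4,170+y/4)
S=lambda x,y:(230+x/3.4,180+y/3.4)
B=lambda x,y:(400+x/5,230+y/5)
for n,a,b in [("tipL",(367,368),(440,102)),("tipR",(322,376),(486,102)),("stem root",(315,163),(473,288)),("bend",(329,247),(469,216)),("chas",(494,242),(288,151)),("mal",(153,297),(661,156)),("peen",(662,208),(98,157))]:
    print(n,tri(R(*a),S(*b)))
im=cv2.imread("pics/scene0.png");cv2.imwrite("pics/s_h.png",cv2.resize(im[170:290,130:290],None,fx=4,fy=4,interpolation=cv2.INTER_CUBIC))
go([.527,-.279,.352],25.5)
E
```

```text
tipL (array([0.5315462 , 0.03682208, 0.20956426]), np.float64(0.0009822578914726514))
tipR (array([0.52797545, 0.05881221, 0.20959734]), np.float64(0.0006154546745051672))
stem root (array([0.63579006, 0.06238585, 0.20637734]), np.float64(0.0014398535662521641))
bend (array([0.59343107, 0.05637315, 0.20314182]), np.float64(0.0021248067001400856))
chas (array([ 0.59022245, -0.02685655,  0.22925259]), np.float64(0.000864282952500475))
mal (array([0.56601684, 0.13938243, 0.22921959]), np.float64(0.0005752024486459046))
peen (array([ 0.60602566, -0.10997528,  0.22763653]), np.float64(0.0002219927391016978))Traceback (most recent call last):
  File "<stdin>", line 8, in <module>
  File "h.py", line 22, in go
    print("t",round(s["time"],2),"pos",s["ee_pos"].round(4),"yaw",round(a,1),"tilt",np.degrees(np.arccos(-R[2,2])).round(2),"tool mm",(d*1000).round(1),"units",(d/.03).round(2),"turn units",round(t/5,2),"q7",s["joint_positions"][6].round(2),"ft",s["ft_force"].round(2),"w",s["width"].round(4))
                                                                                                                                                                                                                                                                                 ^^^^^^^^^^^^^^^^
AttributeError: 'float' object has no attribute 'round'
```

carry_out --pt "-1 -0.2 1 0 0" --pt "-1 -0.2 1 0 0" --pt "-1 -0.2 1 0 0" --pt "-1 -0.2 1 0 0" --pt "-1 -0.2 1 0 0" --pt "-1 -0.2 1 0 0" --pt "-1 -0.2 1 0 0" --pt "-1 -0.2 1 0 0" --pt "-1 -0.2 1 0 0" --pt "-1 -0.2 1 0 0" --pt "-1 0 0.9 0 0" --pt "-1 0 0.3 0 0" --pt "-1 0 0 0 0"

```text
time: 4.55
ee_pos: [0.5212, -0.2756, 0.3547]
eef_rot: [0.976, 0.217, 0.004, -0.001]
ft_force: [-0.5, -0.0, -0.3]
width: 0.0869
```

```bash
sed -i 's/s\["width"\].round(4)/round(float(s["width"]),4)/' h.py; python3 - <<'E'
from h import *
go([.527,-.279,.202],25.5)
B=lambda x,y:(400+x/5,230+y/5)
im=cv2.imread("pics/scene0.png")
for p in [(.5272,-.2776,.209)]: print(proj("scene",p))
E
```

```text
t 4.55 pos [ 0.5212 -0.2756  0.3547] yaw 25.1 tilt 0.5 tool mm [  2.5   5.7 152.7] units [0.08 0.19 5.09] turn units -0.09 q7 1.04 ft [-0.47 -0.02 -0.29] w 0.0869
[173.45691897 185.81438992]
```

View pics/s_h.png

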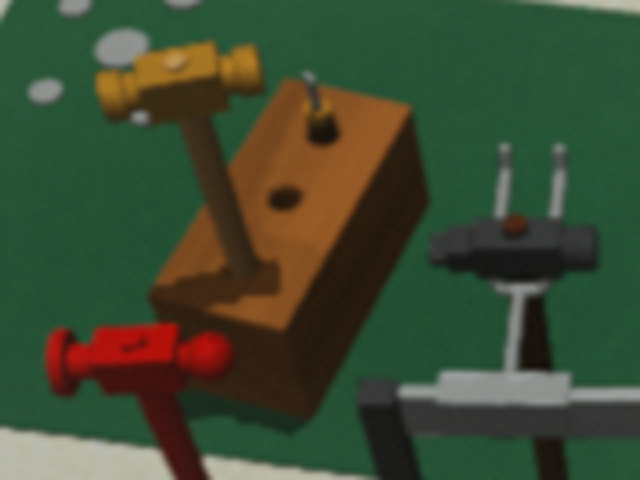

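carry_out --pt "-0.4 0.1 0.2 1 0" --pt "-0.4 0 0 1 0" --pt "-0.4 0 0 1 0" --pt "-0.4 0 0 1 0" --pt "-0.4 0 0 0.6 0" --pt "-0.4 0 0 0.3 0" --pt "-0.4 0 0 0 0"

```text
time: 5.13
ee_pos: [0.5282, -0.2755, 0.2035]
eef_rot: [0.976, 0.218, 0.006, -0.001]
ft_force: [-0.6, 0.6, 0.4]
width: 0.0613
```

```bash
python3 - <<'E'
from h import *
go([.527,-.278,.202],25.8)
camera("top")
for d in silhouettes("hammer","top")[:2]: print(d["box"],d["conf"])
E
```

```text
t 5.13 pos [ 0.5282 -0.2755  0.2035] yaw 25.2 tilt 0.69 tool mm [-2.2  1.8  1.5] units [-0.07  0.06  0.05] turn units -0.12 q7 1.08 ft [-0.56  0.59  0.36] w 0.0613
[453.3, 263.9, 25.0, 14.5] 0.54
```

carry_out --pt "-0.4 -0.07 0.06 0.05 -0.1" --pt "0.3 0 0 0 0" --pt "0.8 0 0 0 0" --pt "0.8 0 0 0 0" --pt "0.8 0 0 0 0" --pt "0.8 0 0 0 0" --force 40

```text
time: 5.73
ee_pos: [0.5303, -0.2806, 0.2101]
eef_rot: [0.975, 0.223, 0.011, 0.002]
ft_force: [-0.4, 0.2, -1.2]
width: 0.0354
```

carry_out --pt "0.8 0 0 0.1 0" --pt "0.8 0 0 0.1 0"

```text
time: 5.9
ee_pos: [0.5308, -0.281, 0.2046]
eef_rot: [0.975, 0.223, 0.011, 0.002]
ft_force: [0.1, 0.5, -0.2]
width: 0.0224
```

```bash
python3 - <<'E'
from h import *
go([.527,-.278,.202],25.8)
im=camera("scene");cv2.imwrite("pics/g1.png",cv2.resize(im[100:280,100:340],None,fx=3,fy=3,interpolation=cv2.INTER_CUBIC))
go([.527,-.278,.202],25.8)
E
```

```text
t 5.9 pos [ 0.5308 -0.281   0.2046] yaw 25.7 tilt 1.33 tool mm [-2.2 -4.4  2.5] units [-0.07 -0.15  0.08] turn units -0.01 q7 1.09 ft [ 0.09  0.46 -0.18] w 0.0224
t 5.95 pos [ 0.5306 -0.2808  0.204 ] yaw 25.7 tilt 1.29 tool mm [-2.1 -4.1  1.9] units [-0.07 -0.14  0.06] turn units -0.01 q7 1.09 ft [-0.33  0.08 -0.67] w 0.0184
```

View pics/g1.png

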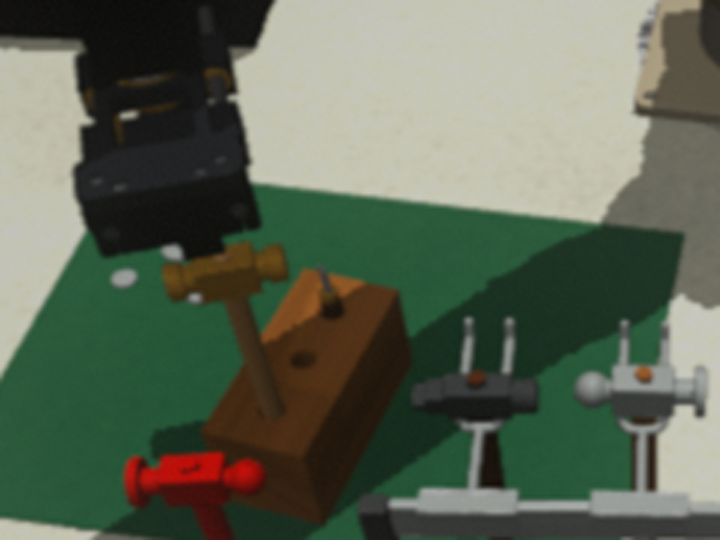

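The scene crop shows the gripper stub ending at the top of the head, at about (205,248). No finger shows in front of the brass, and the opening of 18 mm is less than the 20 mm block. I'll check the geometry.

carry_out --pt "0.8 0 0 0 0" --pt "0.8 0 0 0 0"

```text
time: 6.12
ee_pos: [0.5304, -0.2806, 0.2033]
eef_rot: [0.975, 0.223, 0.011, 0.002]
ft_force: [0.6, -0.3, -0.5]
width: 0.011
```

```bash
python3 - <<'E'
from h import *
go([.527,-.278,.202],25.8)
s,R=where();p=s["ee_pos"]
im=camera("scene");it=camera("top")
def c(q,cam,o,f): return ((proj(cam,q)-o)*f).round().astype(int)
a=cv2.resize(im[130:270,120:290],None,fx=4,fy=4,interpolation=cv2.INTER_CUBIC)
b=cv2.resize(it[200:310,400:500],None,fx=4,fy=4,interpolation=cv2.INTER_CUBIC)
for cam,img,o in(("scene",a,(120,130)),("top",b,(400,200))):
    for dz,col in((.014,(0,0,255)),(0,(255,0,255)),(-.056,(255,255,0))):
        for dx in(-.01,.01): cv2.circle(img,tuple(c(p+R@[dx,0,dz],cam,o,4)),3,col,-1)
    for d in silhouettes("hammer",cam)[:1]: print(cam,d["box"],d["conf"])
h=max(a.shape[0],b.shape[0]);out=np.zeros((h,a.shape[1]+b.shape[1],3),np.uint8);out[:a.shape[0],:a.shape[1]]=a;out[:b.shape[0],a.shape[1]:]=b
out=cv2.convertScaleAbs(out,alpha=1.7,beta=15);out=cv2.resize(out,None,fx=.73,fy=.73);print(out.shape);cv2.imwrite("pics/g2.png",out)
E
```

```text
t 6.12 pos [ 0.5304 -0.2806  0.2033] yaw 25.7 tilt 1.24 tool mm [-2.  -3.8  1.2] units [-0.07 -0.13  0.04] turn units -0.01 q7 1.09 ft [ 0.65 -0.27 -0.53] w 0.011
scene [176.6, 210.0, 45.5, 62.4] 0.63
top [452.2, 265.8, 23.7, 15.3] 0.51
(409, 788, 3)
```

View pics/g2.png

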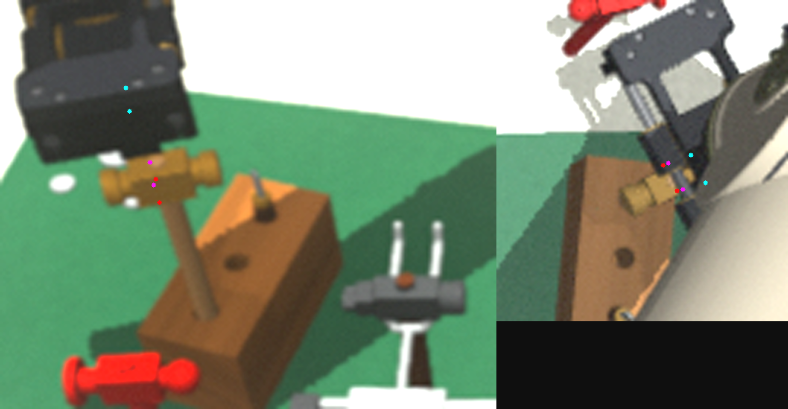

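```bash
python3 - <<'E'
from h import *
s,R=where();p=s["ee_pos"]
f=.73*4
T=lambda x,y:(400+(x-496)/f,200+y/f)
S=lambda x,y:(120+x/f,130+y/f)
for a,b in [((712,12),(35,95)),((637,50),(160,72)),((725,0),(18,85)),((605,60),(180,60))]:
    x,e=tri(T(*a),S(*b));print(x.round(3),e.round(4),"in tool",(R.T@(x-p)).round(3))
for q in [(.095,.0375,-.056),(.095,-.0375,-.056)]:
    print(proj("scene",p+R@q),((proj("scene",p+R@q)-[120,130])*f).round())
E
```

```text
[ 0.614 -0.272  0.339] 0.0005 in tool [ 0.082  0.03  -0.134]
[ 0.591 -0.223  0.34 ] 0.0043 in tool [ 0.082 -0.024 -0.135]
[ 0.619 -0.276  0.349] 0.002 in tool [ 0.085  0.036 -0.143]
[ 0.586 -0.208  0.345] 0.0033 in tool [ 0.085 -0.04  -0.14 ]
[142.96253647 210.15274105] [ 67. 234.]
[194.92388411 199.92277386] [219. 204.]
```

carry_out --pt "0 0 0 -0.5 0" --pt "0 0 0 -0.5 0" --pt "0 0 0 -0.5 0" --pt "0 0 0 -0.5 0" --pt "0 0 0 0 0" --pt "0 0 0 0 0"

```text
time: 6.82
ee_pos: [0.5287, -0.2805, 0.2654]
eef_rot: [0.975, 0.223, 0.01, 0.002]
ft_force: [0.2, 0.5, -0.7]
width: 0.0394
```

```bash
python3 - <<'E'
from h import *
go([.527,-.278,.202],25.8)
s,R=where();p=s["ee_pos"];w=float(s["width"])
im=camera("scene");o=np.array((110,80));f=5
a=cv2.convertScaleAbs(cv2.resize(im[80:200,110:250],None,fx=f,fy=f,interpolation=cv2.INTER_CUBIC),alpha=2.2,beta=20)
for dz,col in((.014,(0,0,255)),(0,(255,0,255)),(-.056,(255,255,0))):
    for dx in(-w/2,w/2):
      for dy in (-.0095,.0095): cv2.circle(a,tuple(((proj("scene",p+R@[dx,dy,dz])-o)*f).round().astype(int)),3,col,-1)
cv2.imwrite("pics/g3.png",a)
for d in silhouettes("hammer","scene")[:1]: print(d["box"],d["conf"])
E
```

```text
t 6.82 pos [ 0.5287 -0.2805  0.2654] yaw 25.7 tilt 1.18 tool mm [-1.6 -3.5 63.3] units [-0.05 -0.12  2.11] turn units -0.01 q7 1.07 ft [ 0.17  0.46 -0.69] w 0.0394
[175.9, 211.8, 41.9, 59.9] 0.69
```

View pics/g3.png

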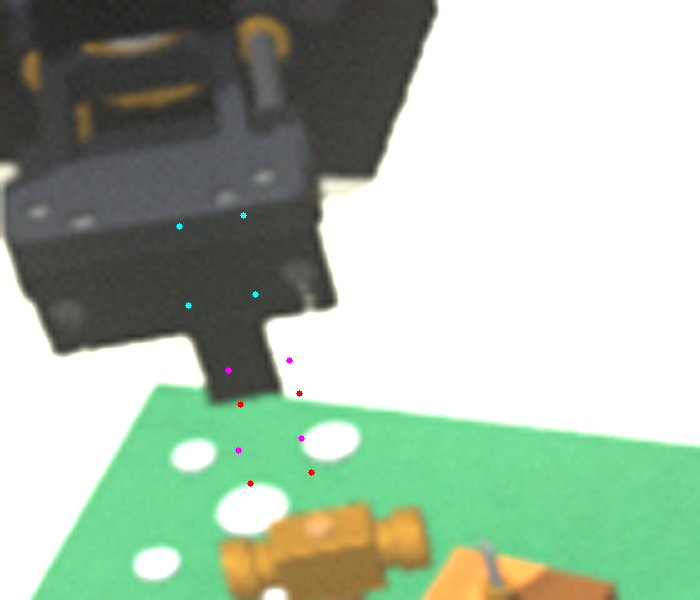

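```bash
python3 - <<'E'
from h import *
s,R=where();p=s["ee_pos"];o=np.array((110,80));f=5
P=lambda q:((proj("scene",p+R@np.array(q))-o)*f).round().tolist()
for z in(-.056,-.07,-.08,-.09,-.1):print(z,"front edge",P((.095,.0375,z)),P((.095,-.0375,z)))
from scipy.optimize import least_squares
# tool offset (dx,dy,dz in tool) that explains body front edge + fingertip
obs=[((.095,.0375,-.056),(57,353)),((.095,-.0375,-.056),(337,303)),((.0197+.015,.0095,.014),(210,404)),((.0197+.015,-.0095,.014),(283,395))]
r=least_squares(lambda v:np.ravel([np.array(P(np.array(q)+v))-u for q,u in obs]),[0,0,0],diff_step=1e-2,x_scale=.01)
print(r.x,r.fun)
for w in(.0197,.0347):
  for z in(.014,.004,-.006,-.016,-.026):print("tip",w,z,P((w,.0095,z)),P((w,-.0095,z)))
E
```

```text
-0.056 front edge [102.0, 494.0] [382.0, 442.0]
-0.07 front edge [86.0, 455.0] [371.0, 403.0]
-0.08 front edge [74.0, 426.0] [363.0, 375.0]
-0.09 front edge [62.0, 397.0] [355.0, 346.0]
-0.1 front edge [49.0, 367.0] [346.0, 316.0]
[0. 0. 0.] [ 45. 141.  45. 139.  45. 112.  34. 109.]
tip 0.0197 0.014 [251.0, 484.0] [312.0, 473.0]
tip 0.0197 0.004 [242.0, 460.0] [304.0, 449.0]
tip 0.0197 -0.006 [234.0, 436.0] [297.0, 425.0]
tip 0.0197 -0.016 [225.0, 411.0] [289.0, 400.0]
tip 0.0197 -0.026 [217.0, 386.0] [281.0, 374.0]
tip 0.0347 0.014 [255.0, 516.0] [317.0, 504.0]
tip 0.0347 0.004 [246.0, 492.0] [309.0, 480.0]
tip 0.0347 -0.006 [238.0, 468.0] [301.0, 456.0]
tip 0.0347 -0.016 [229.0, 443.0] [293.0, 431.0]
tip 0.0347 -0.026 [220.0, 417.0] [285.0, 406.0]
```

The view of the raised gripper shows the fingertip at crop (246,400), but the reported pose predicts about (285,505). The body and the finger agree that the tool really stands about 46 mm higher than reported. The cameras give correct heights for the known rack and hammers, so I'll check with a gentle touch on the head's top, which is at z = 0.209.

carry_out --pt "0.8 0 -0.1 0.5 0" --pt "0.8 0 0 0.7 0" --pt "0.8 0 0 0.6 0" --pt "0.8 0 0 0.4 0" --pt "0.8 0 0 0.2 0" --pt "0.8 0 0 0 0" --pt "0.8 0 0 0 0"

```text
time: 7.5
ee_pos: [0.5267, -0.2765, 0.1855]
eef_rot: [0.975, 0.222, 0.008, 0.0]
ft_force: [-0.7, -0.2, 5.3]
width: 0.0099
```

```bash
python3 - <<'E'
from h import *
go([.527,-.278,.177],25.8)
E
```

```text
t 7.5 pos [ 0.5267 -0.2765  0.1855] yaw 25.7 tilt 0.88 tool mm [-0.5  1.4  8.5] units [-0.02  0.05  0.28] turn units -0.02 q7 1.09 ft [-0.71 -0.24  5.29] w 0.0099
```

carry_out --pt "-0.3 0 0 -0.5 0" --pt "-0.3 0 0 -0.2 0" --pt "-0.3 0 0 0 0" --pt "-0.3 0 0 0 0" --pt "-0.3 0 0 0 0" --pt "-0.3 0 0 0 0" --pt "-0.3 0 0 0 0" --pt "-0.3 0 0 0 0" --pt "-0.3 0 0 0 0"

```text
time: 8.25
ee_pos: [0.5269, -0.2769, 0.2079]
eef_rot: [0.975, 0.222, 0.008, 0.001]
ft_force: [-0.8, 0.6, 0.5]
width: 0.0551
```

```bash
python3 - <<'E'
from h import *
go([.527,-.278,.1645],25.8)
E
```

```text
t 8.25 pos [ 0.5269 -0.2769  0.2079] yaw 25.7 tilt 0.96 tool mm [-1.   0.8 43.4] units [-0.03  0.03  1.45] turn units -0.02 q7 1.08 ft [-0.81  0.58  0.54] w 0.0551
```

carry_out --pt "-0.3 0 0 0.5 0" --pt "-0.3 0 0 0.5 0" --pt "-0.3 0 0 0.3 0" --pt "-0.3 0 0 0.1 0" --pt "-0.3 0 0 0 0"

```text
time: 8.67
ee_pos: [0.5277, -0.2769, 0.1644]
eef_rot: [0.975, 0.222, 0.009, 0.001]
ft_force: [0.9, -0.9, 0.3]
width: 0.0564
```

```bash
python3 - <<'E'
from h import *
go([.527,-.278,.1645],25.8)
E
```

```text
t 8.67 pos [ 0.5277 -0.2769  0.1644] yaw 25.7 tilt 0.98 tool mm [-1.1  0.7 -0.1] units [-0.04  0.02 -0.  ] turn units -0.02 q7 1.11 ft [ 0.88 -0.92  0.28] w 0.0564
```

carry_out --pt "1 0 0 0 0" --pt "1 0 0 0 0" --pt "1 0 0 0 0" --pt "1 0 0 0 0" --pt "1 0 0 0 0" --pt "1 0 0 0 0" --pt "1 0 0 0 0" --pt "1 0 0 0 0" --pt "1 0 0 0 0" --force 40

```text
time: 9.42
ee_pos: [0.5286, -0.2776, 0.1669]
eef_rot: [0.975, 0.222, 0.01, 0.002]
ft_force: [-0.1, 0.5, -1.3]
width: 0.0202
```

```bash
python3 - <<'E'
from h import *
go([.527,-.278,.1645],25.8)
E
```

```text
t 9.42 pos [ 0.5286 -0.2776  0.1669] yaw 25.7 tilt 1.13 tool mm [-1.7 -0.4  2.4] units [-0.06 -0.01  0.08] turn units -0.02 q7 1.11 ft [-0.15  0.46 -1.34] w 0.0202
```

carry_out --pt "1 0 0 -0.3 0" --pt "1 0 0 -0.5 0" --pt "1 0 0 -0.5 0" --pt "1 0 0 -0.5 0" --pt "1 0 0 -0.6 0" --pt "1 0 0 -0.6 0" --pt "1 0 0 -0.6 0" --pt "1 0 0 -0.6 0" --pt "1 0 0 -0.5 0" --pt "1 0 0 -0.2 0" --pt "1 0 0 0 0" --pt "1 0 0 0 0"

```text
time: 10.42
ee_pos: [0.5244, -0.2776, 0.3242]
eef_rot: [0.975, 0.222, 0.009, 0.002]
ft_force: [-0.2, 0.7, -3.0]
width: 0.0197
```

```bash
python3 - <<'E'
from h import *
go([.4653,.0386,.312],8.4)
camera("scene")
for q in ("hammer","burnisher"):
  for d in silhouettes(q,"scene")[:2]: print(q,d["box"],d["conf"])
E
```

```text
t 10.42 pos [ 0.5244 -0.2776  0.3242] yaw 25.6 tilt 1.1 tool mm [  83.2 -310.7   11.2] units [  2.77 -10.36   0.37] turn units 3.44 q7 1.05 ft [-0.17  0.75 -2.95] w 0.0197
hammer [209.2, 195.4, 7.9, 19.3] 0.72
hammer [155.4, 151.7, 61.0, 101.6] 0.65
```

carry_out --pt "1 0 0 0 1" --pt "1 0 0 0 1" --pt "1 0 0 0 1" --pt "1 0 0 0 0.4" --pt "1 -0.1 -0.5 0 0" --pt "1 -0.1 -0.8 0 0" --pt "1 -0.1 -0.8 0 0" --pt "1 -0.1 -0.8 0 0" --pt "1 0 -0.8 0 0" --pt "1 0 -0.8 0 0" --pt "1 0 -0.8 0 0" --pt "1 0 -0.8 0 0" --pt "1 0 -0.8 0 0" --pt "1 0 -0.8 0 0" --pt "1 0 -0.8 0 0" --pt "1 0 -0.7 0 0" --pt "1 0 -0.5 0 0" --pt "1 0 -0.2 0 0" --pt "1 0 0 0 0"

```text
time: 12.15
ee_pos: [0.4616, 0.0299, 0.3063]
eef_rot: [0.998, 0.067, -0.003, 0.0]
ft_force: [-0.4, 0.2, -2.0]
width: 0.0199
```

```bash
python3 - <<'E'
from h import *
go([.4655,.0383,.312],8.4)
im=camera("scene");cv2.imwrite("pics/a1.png",cv2.resize(im[80:300,200:460],None,fx=3,fy=2.7,interpolation=cv2.INTER_CUBIC))
for d in silhouettes("hammer","scene")[:2]: print(d["box"],d["conf"])
for d in pinpoint("hammer","scene")[:2]: print(d)
E
```

```text
t 12.15 pos [0.4616 0.0299 0.3063] yaw 7.7 tilt 0.35 tool mm [ 5.  -7.8 -5.7] units [ 0.17 -0.26 -0.19] turn units -0.13 q7 -0.09 ft [-0.41  0.24 -2.03] w 0.0199
[367.4, 161.4, 43.3, 88.6] 0.66
{'xy': [362.4, 121.8], 'conf': 0.83}
```

carry_out --pt "1 0.2 -0.3 0.5 -0.1" --pt "1 0 0 0.7 0" --pt "1 0 0 0.7 0" --pt "1 0 0 0.7 0" --pt "1 0 0 0.5 0" --pt "1 0 0 0.2 0" --pt "1 0 0 0 0"

```text
time: 12.88
ee_pos: [0.4692, 0.0277, 0.2051]
eef_rot: [0.998, 0.063, -0.001, 0.0]
ft_force: [-0.7, -0.1, -2.7]
width: 0.02
```

```bash
python3 - <<'E'
from h import *
print("pred",proj("scene",(.4616,.0299,.324)))
go([.4655,.0383,.212],8.4)
s,R=where();p=s["ee_pos"].copy();o=p+[0,0,.018]
im=camera("scene");f=4
print("now pred origin",proj("scene",o),"bottom",proj("scene",o-[0,0,.17]),[d["xy"] for d in pinpoint("hammer","scene")[:2]])
for d in silhouettes("hammer","scene")[:2]: print(d["box"],d["conf"])
a=cv2.convertScaleAbs(cv2.resize(im[140:290,280:460],None,fx=f,fy=f,interpolation=cv2.INTER_CUBIC),alpha=1.3,beta=10)
for z in(.024,0,-.08,-.17):cv2.circle(a,tuple(((proj("scene",o+[0,0,z])-[280,140])*f).round().astype(int)),2,(255,0,255),-1)
cv2.imwrite("pics/a2.png",a)
E
```

```text
pred [364.62799826 125.03781667]
t 12.88 pos [0.4692 0.0277 0.2051] yaw 7.2 tilt 0.08 tool mm [ -2.4 -11.   -6.9] units [-0.08 -0.37 -0.23] turn units -0.24 q7 -0.06 ft [-0.7 -0.1 -2.7] w 0.02
now pred origin [358.07435328 176.79569512] bottom [352.15142572 239.93130522] []
[356.5, 211.2, 13.3, 63.1] 0.75
```

View pics/a2.png

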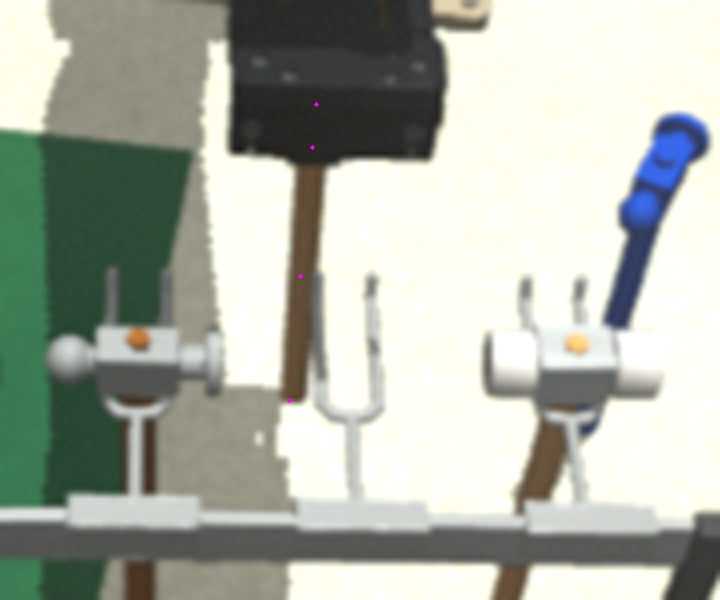

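The handle in the picture (bottom at crop (292,400)) matches my prediction, including the 38 mm offset, to about 1 mm. The hammer sits about 10 mm right of the fork axis (from the robot's side), so I'll line it up in y and yaw.

carry_out --pt "1 0 -0.3 0 -0.2" --pt "1 0 -0.1 0.1 0" --pt "1 0 0 0 0" --pt "1 0 0 0 0"

```text
time: 13.37
ee_pos: [0.4703, 0.0424, 0.2067]
eef_rot: [0.997, 0.073, 0.003, -0.001]
ft_force: [-0.3, 1.0, -2.0]
width: 0.0197
```

```bash
cat >> h.py <<'E'
def fk():
    s,R=where();p=s["ee_pos"];a=np.radians(8.4);u=np.array([np.cos(a),np.sin(a),0]);v=np.array([-np.sin(a),np.cos(a),0])
    d=p+[0,.001,0]-np.array([.5298,.0478,0])
    print("t",round(s["time"],2),"along from tips mm",round(d@u*1e3,1),"(home 56) lateral",round(d@v*1e3,1),"origin z",round((p[2]+.018)*1e3,1),"yaw",round(np.degrees(np.arctan2(R[1,0],R[0,0])),1),"tilt xy",(R[:2,2]*57.3).round(2),"F along/lat/z",round(s["ft_force"]@u,1),round(s["ft_force"]@v,1),round(s["ft_force"][2],1),"torque",s["torque"].round(2),"w",round(float(s["width"]),4))
E
python3 -c "
from h import *
fk()"
```

```text
t 13.37 along from tips mm -59.5 (home 56) lateral 4.4 origin z 224.7 yaw 8.4 tilt xy [0.35 0.14] F along/lat/z -0.2 1.0 -2.0 torque [-0.18  0.03  0.01] w 0.0197
```

carry_out --pt "1 0.3 0.1 0.1 0" --pt "1 0.4 0 0.05 0" --pt "1 0.3 0 0 0" --pt "1 0 0 0 0"

```text
time: 13.7
ee_pos: [0.5018, 0.0451, 0.2034]
eef_rot: [0.997, 0.075, 0.004, -0.002]
ft_force: [0.2, 0.0, -2.6]
width: 0.0196
```

```bash
python3 -c "
from h import *
fk()"
```

```text
t 13.7 along from tips mm -27.9 (home 56) lateral 2.4 origin z 221.4 yaw 8.5 tilt xy [0.46 0.24] F along/lat/z 0.2 0.0 -2.6 torque [-0.12  0.04 -0.03] w 0.0196
```

carry_out --pt "1 0.1 0.08 0.05 0" --pt "1 0.1 0 0 0" --pt "1 0 0 0 0" --pt "1 0 0 0 0"

```text
time: 14.03
ee_pos: [0.508, 0.0432, 0.2019]
eef_rot: [0.997, 0.074, 0.004, -0.002]
ft_force: [-1.0, -0.2, -1.7]
width: 0.0196
```

```bash
python3 - <<'E'
from h import *
fk()
im=camera("scene");f=5
s,R=where();o=s["ee_pos"]+[0,.001,.018]
a=cv2.convertScaleAbs(cv2.resize(im[165:265,320:440],None,fx=f,fy=f,interpolation=cv2.INTER_CUBIC),alpha=1.3,beta=10)
cv2.imwrite("pics/a3.png",a)
# numeric: column profile of handle just below head and prongs
for r in (205,208,212,216,222,230): print(r,im[r,352:384].sum(1).tolist())
E
```

```text
t 14.03 along from tips mm -22.1 (home 56) lateral -0.4 origin z 219.9 yaw 8.5 tilt xy [0.42 0.21] F along/lat/z -1.0 -0.1 -1.7 torque [-0.05  0.05 -0.01] w 0.0196
205 [588, 588, 590, 587, 588, 585, 557, 441, 263, 166, 155, 158, 152, 148, 155, 273, 483, 576, 588, 584, 583, 584, 584, 585, 586, 584, 583, 585, 584, 582, 580, 579]
208 [584, 585, 583, 584, 575, 519, 409, 285, 199, 163, 157, 158, 156, 149, 178, 327, 495, 572, 564, 486, 376, 372, 493, 567, 582, 584, 590, 587, 589, 589, 586, 581]
212 [589, 585, 584, 587, 565, 460, 308, 224, 179, 159, 159, 155, 149, 145, 236, 447, 559, 584, 547, 402, 248, 282, 478, 575, 586, 584, 583, 582, 583, 579, 571, 576]
216 [588, 591, 590, 592, 576, 477, 332, 244, 191, 167, 161, 157, 150, 157, 284, 486, 576, 589, 560, 421, 267, 294, 473, 567, 588, 583, 584, 586, 587, 584, 589, 591]
222 [587, 587, 588, 587, 578, 509, 365, 261, 215, 178, 157, 152, 145, 232, 451, 561, 586, 591, 571, 463, 314, 263, 361, 509, 575, 583, 580, 581, 583, 588, 588, 590]
230 [594, 593, 596, 597, 577, 463, 308, 244, 229, 185, 155, 143, 204, 389, 535, 584, 588, 586, 590, 568, 462, 316, 300, 475, 574, 588, 588, 586, 587, 587, 583, 585]
```

View pics/a3.png

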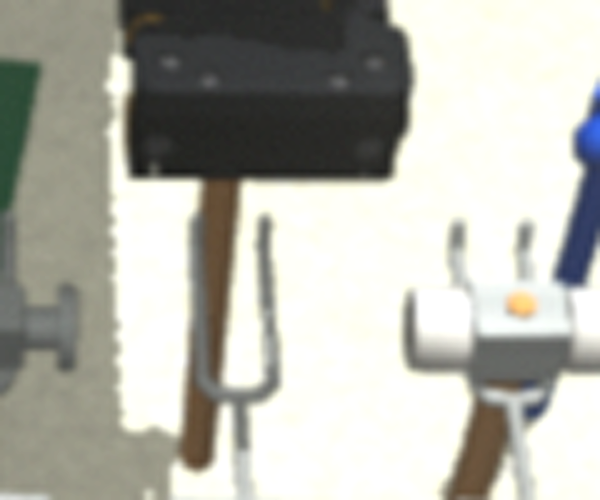

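The crop shows the handle just in front of the fork mouth, at columns 205–240 just below the gripper. The prong tips are at about columns 198 and 265 and the bend is at (238,390). I'll use numbers only from here, as the picture budget is spent.

```bash
python3 - <<'E'
from h import *
s,R=where();o=s["ee_pos"]+[0,.001,.018]
for z in(.21,.203,.18,.15,.1,.05):print(z,proj("scene",[o[0],o[1],z]).round(1))
a=np.radians(8.4);u=np.array([np.cos(a),np.sin(a),0]);v=np.array([-np.sin(a),np.cos(a),0]);t=np.array([.5298,.0478,0])
for al in(-22,0,30,56):
  for la in(-11,0,11):print(al,la,proj("scene",t+u*al/1e3+v*la/1e3+[0,0,.2015 if al else .2085]).round(1))
E
```

```text
0.21 [365.  199.9]
0.203 [364.7 202.8]
0.18 [363.6 212.1]
0.15 [362.3 223.6]
0.1 [360.2 241.4]
0.05 [358.3 257.6]
-22 -11 [358.2 203.4]
-22 0 [364.8 203.5]
-22 11 [371.4 203.6]
0 -11 [359.  210.4]
0 0 [365.8 210.5]
0 11 [372.5 210.5]
30 -11 [359.4 227.3]
30 0 [366.3 227.3]
30 11 [373.2 227.4]
56 -11 [360.1 239.9]
56 0 [367.1 240. ]
56 11 [374.2 240.1]
```

carry_out --pt "1 0.1 -0.06 0 0" --pt "1 0.1 0 0 0" --pt "1 0 0 0 0" --pt "1 0 0 0 0"

```text
time: 14.42
ee_pos: [0.5138, 0.0465, 0.2023]
eef_rot: [0.997, 0.075, 0.004, -0.002]
ft_force: [-0.4, -0.8, -1.8]
width: 0.0193
```

```bash
python3 - <<'E'
from h import *
fk()
im=camera("scene").sum(2).astype(float);fk()
s,R=where();o=s["ee_pos"]+[0,.001,.018]
for z in(.203,.19,.06,.05):
    q=proj("scene",[o[0],o[1],z]);r=int(round(q[1]));c0=345;row=im[r,c0:385];
    print(z,q.round(1),[c0+i-0 for i in range(40) if row[i]<400])
E
```

```text
t 14.42 along from tips mm -15.9 (home 56) lateral 2.1 origin z 220.3 yaw 8.6 tilt xy [0.44 0.28] F along/lat/z -0.5 -0.8 -1.8 torque [-0.05  0.08 -0.03] w 0.0193
t 14.47 along from tips mm -15.9 (home 56) lateral 2.0 origin z 220.3 yaw 8.6 tilt xy [0.45 0.28] F along/lat/z -0.5 0.7 -2.3 torque [-0.07  0.08  0.  ] w 0.02
0.203 [366.3 205.6] [362, 363, 364, 365, 366, 367, 368, 369]
0.19 [365.6 210.9] [358, 359, 360, 361, 362, 363, 364, 365, 366, 367, 368, 372, 373]
0.06 [360.  257.1] [345, 346, 347, 348, 349, 350, 351, 352, 353, 354, 355, 356, 357, 358, 359, 360, 361, 362, 363, 364, 367, 368, 369]
0.05 [359.7 260.2] [345, 346, 347, 348, 349, 350, 351, 352, 353, 354, 358, 359, 360, 361, 362, 363]
```

carry_out --pt "1 0.1 0.02 0 0" --pt "1 0.15 0 0 0" --pt "1 0.15 0 0 0" --pt "1 0.1 0 0 0" --pt "1 0 0 0 0"

```text
time: 14.88
ee_pos: [0.5304, 0.0485, 0.2025]
eef_rot: [0.997, 0.075, 0.004, -0.002]
ft_force: [-0.9, 0.3, -2.4]
width: 0.0198
```

```bash
python3 - <<'E'
from h import *
im=camera("scene").sum(2).astype(float);fk()
s,R=where();o=s["ee_pos"]+[0,.001,.018]
for r in(208,210,212,215,220): print(r,"".join("#" if x<250 else "+" if x<420 else "." for x in im[r,350:385]))
for z in(.203,.19):print(proj("scene",[o[0],o[1],z]).round(1))
E
```

```text
t 14.93 along from tips mm 0.6 (home 56) lateral 1.5 origin z 220.4 yaw 8.6 tilt xy [0.45 0.29] F along/lat/z -0.3 -0.3 -2.3 torque [-0.06  0.06 -0.01] w 0.0199
208 ###################################
210 ###################################
212 +++++##############################
215 ........++++#######+.+++...........
220 ........+##########+..+++..........
[366.4 213. ]
[365.8 218.2]
```

carry_out --pt "1 0.1 -0.02 0 0" --pt "1 0.15 0 0 0" --pt "1 0.15 0 0 0" --pt "1 0.1 0 0 0" --pt "1 0 0 0 0"

```text
time: 15.35
ee_pos: [0.5463, 0.0516, 0.2024]
eef_rot: [0.997, 0.075, 0.004, -0.002]
ft_force: [-0.0, -0.3, -2.9]
width: 0.0196
```

```bash
python3 - <<'E'
from h import *
im=camera("scene").sum(2).astype(float);fk()
s,R=where();o=s["ee_pos"]+[0,.001,.018]
for r in(220,224,228,232): print(r,"".join("#" if x<250 else "+" if x<420 else "." for x in im[r,350:385]))
for z in(.203,.19):print(proj("scene",[o[0],o[1],z]).round(1))
E
```

```text
t 15.4 along from tips mm 16.8 (home 56) lateral 2.3 origin z 220.4 yaw 8.6 tilt xy [0.43 0.28] F along/lat/z 0.1 -0.2 -2.0 torque [-0.08  0.1  -0.03] w 0.0198
220 ###################################
224 +.......+++.+#######+++++..........
228 +........+#+########..+++..........
232 +........+#########+...+++.........
[367.4 220.5]
[366.7 225.7]
```

carry_out --pt "1 0.1 0 0 0" --pt "1 0.15 0 0 0" --pt "1 0.15 0 0 0" --pt "1 0.1 0 0 0" --pt "1 0 0 0 0"

```text
time: 15.82
ee_pos: [0.5624, 0.0541, 0.2025]
eef_rot: [0.997, 0.075, 0.004, -0.002]
ft_force: [-0.4, -0.3, -1.1]
width: 0.0199
```

```bash
python3 - <<'E'
from h import *
im=camera("scene").sum(2).astype(float);fk()
s,R=where();o=s["ee_pos"]+[0,.001,.018]
for r in(230,232,234,236,240): print(r,"".join("#" if x<250 else "+" if x<420 else "." for x in im[r,350:385]))
for z in(.203,.19):print(proj("scene",[o[0],o[1],z]).round(1))
E
```

```text
t 15.87 along from tips mm 33.0 (home 56) lateral 2.3 origin z 220.5 yaw 8.6 tilt xy [0.42 0.29] F along/lat/z 0.3 -0.3 -1.8 torque [-0.1   0.07  0.02] w 0.0196
230 ###################################
232 ++++.....+#++########+++#+.........
234 ++++.....++++#######+..+++.........
236 ++++.....++++#######+..+++.........
240 +++......++#########+..+++.........
[368.  228.2]
[367.3 233.4]
```

carry_out --pt "1 0.1 0 0 0" --pt "1 0.15 0 0 0" --pt "1 0.15 0 0 0" --pt "1 0.08 0 0 0" --pt "1 0 0 0 0"

```text
time: 16.28
ee_pos: [0.5778, 0.0564, 0.2026]
eef_rot: [0.997, 0.075, 0.004, -0.002]
ft_force: [-0.3, -0.5, -1.4]
width: 0.0198
```

```bash
python3 - <<'E'
from h import *
fk()
E
```

```text
t 16.28 along from tips mm 48.9 (home 56) lateral 2.5 origin z 220.6 yaw 8.6 tilt xy [0.41 0.3 ] F along/lat/z -0.3 -0.4 -1.4 torque [-0.1   0.09 -0.03] w 0.0198
```

carry_out --pt "1 0.07 0 0 0" --pt "1 0.07 0 0 0" --pt "1 0 0 0 0"

```text
time: 16.53
ee_pos: [0.5824, 0.057, 0.2025]
eef_rot: [0.997, 0.075, 0.004, -0.002]
ft_force: [0.5, -0.3, -2.3]
width: 0.0194
```

```bash
python3 - <<'E'
from h import *
fk()
E
```

```text
t 16.53 along from tips mm 53.5 (home 56) lateral 2.4 origin z 220.5 yaw 8.6 tilt xy [0.4  0.29] F along/lat/z 0.5 -0.4 -2.3 torque [-0.15  0.05  0.04] w 0.0194
```

carry_out --pt "1 0.05 0 0 0" --pt "1 0.05 0 0 0" --pt "1 0 0 0 0"

```text
time: 16.78
ee_pos: [0.5856, 0.0575, 0.2025]
eef_rot: [0.997, 0.075, 0.004, -0.002]
ft_force: [-0.6, 0.5, -2.2]
width: 0.0197
```

```bash
python3 - <<'E'
from h import *
fk()
E
```

```text
t 16.78 along from tips mm 56.7 (home 56) lateral 2.4 origin z 220.5 yaw 8.6 tilt xy [0.39 0.29] F along/lat/z -0.5 0.6 -2.2 torque [-0.07  0.06  0.02] w 0.0197
```

carry_out --pt "1 0.04 0 0 0" --pt "1 0.04 0 0 0" --pt "1 0 0 0 0"

```text
time: 17.03
ee_pos: [0.5858, 0.0575, 0.2019]
eef_rot: [0.997, 0.075, 0.001, -0.002]
ft_force: [0.2, 0.3, -2.9]
width: 0.0195
```

```bash
python3 - <<'E'
from h import *
fk()
E
```

```text
t 17.03 along from tips mm 57.0 (home 56) lateral 2.4 origin z 219.9 yaw 8.6 tilt xy [0.07 0.27] F along/lat/z 0.2 0.3 -2.9 torque [-0.12  0.21  0.02] w 0.0195
```

The handle has reached the bend: the advance stopped at 57 mm and the y moment jumped. I'll back off half a millimetre and let the head down.

carry_out --pt "1 -0.02 0 0.1 0" --pt "1 0 0 0.1 0" --pt "1 0 0 0.1 0" --pt "1 0 0 0.05 0" --pt "1 0 0 0 0"

```text
time: 17.45
ee_pos: [0.5856, 0.0574, 0.1903]
eef_rot: [0.997, 0.075, 0.001, -0.002]
ft_force: [-0.3, -0.6, -2.2]
width: 0.0201
```

```bash
python3 - <<'E'
from h import *
fk()
E
```

```text
t 17.45 along from tips mm 56.8 (home 56) lateral 2.3 origin z 208.3 yaw 8.6 tilt xy [0.14 0.28] F along/lat/z -0.4 -0.6 -2.2 torque [-0.12  0.11 -0.  ] w 0.0201
```

carry_out --pt "1 0 0 0.05 0" --pt "1 0 0 0.05 0" --pt "1 0 0 0 0"

```text
time: 17.7
ee_pos: [0.5857, 0.0574, 0.187]
eef_rot: [0.997, 0.075, 0.002, -0.002]
ft_force: [-1.9, -0.2, -1.3]
width: 0.0196
```

```bash
python3 - <<'E'
from h import *
fk()
E
```

```text
t 17.7 along from tips mm 56.9 (home 56) lateral 2.3 origin z 205.0 yaw 8.6 tilt xy [0.16 0.28] F along/lat/z -2.0 0.1 -1.3 torque [-0.18  0.3  -0.07] w 0.0196
```

carry_out --pt "1 -0.03 0 0.04 0" --pt "1 0 0 0.04 0" --pt "1 0 0 0 0"

```text
time: 17.95
ee_pos: [0.5859, 0.0574, 0.1863]
eef_rot: [0.997, 0.075, 0.003, -0.003]
ft_force: [-3.8, -0.3, 4.3]
width: 0.0197
```

```bash
python3 - <<'E'
from h import *
fk()
E
```

```text
t 17.95 along from tips mm 57.0 (home 56) lateral 2.2 origin z 204.3 yaw 8.6 tilt xy [0.32 0.33] F along/lat/z -3.9 0.2 4.3 torque [-0.21  0.93 -0.06] w 0.0197
```

carry_out --pt "1 -0.02 0 0.01 0" --pt "1 0 0 0.02 0" --pt "1 0 0 0.02 0"

```text
time: 18.2
ee_pos: [0.5859, 0.0574, 0.1861]
eef_rot: [0.997, 0.075, 0.004, -0.003]
ft_force: [-2.7, -0.1, 4.9]
width: 0.0199
```

```bash
python3 - <<'E'
from h import *
fk()
E
```

```text
t 18.2 along from tips mm 57.0 (home 56) lateral 2.3 origin z 204.1 yaw 8.6 tilt xy [0.44 0.39] F along/lat/z -2.7 0.3 4.9 torque [-0.17  0.66 -0.02] w 0.0199
```

carry_out --pt "0.25 0 0 0 0" --pt "0.25 0 0 0 0" --pt "0.25 0 0 0 0" --pt "0.25 0 0 0 0" --pt "0.25 0 0 0 0"

```text
time: 18.62
ee_pos: [0.5859, 0.0575, 0.1853]
eef_rot: [0.997, 0.075, 0.004, -0.003]
ft_force: [-0.0, 0.3, 0.2]
width: 0.0323
```

```bash
python3 - <<'E'
from h import *
fk()
E
```

```text
t 18.62 along from tips mm 57.0 (home 56) lateral 2.4 origin z 203.3 yaw 8.6 tilt xy [0.43 0.37] F along/lat/z -0.0 0.3 0.2 torque [-0.05  0.03  0.04] w 0.0323
```

Released, and the forces are back to zero. Now straight up.

carry_out --pt "0.25 0 0 -0.15 0" --pt "0.25 0 0 -0.3 0" --pt "0.25 0 0 -0.5 0" --pt "0.25 0 0 -0.7 0" --pt "0.25 0 0 -0.8 0" --pt "0.25 0 0 -0.8 0" --pt "0.25 -0.4 0 -0.6 0" --pt "0.25 -0.7 0 -0.3 0" --pt "0.25 -0.8 0 0 0" --pt "0.25 -0.8 0 0 0" --pt "0.25 -0.8 0 0 0" --pt "0.25 -0.5 0 0 0" --pt "0.25 0 0 0 0" --pt "0.25 0 0 0 0"

```text
time: 19.78
ee_pos: [0.4627, 0.0359, 0.3238]
eef_rot: [0.997, 0.073, 0.008, -0.003]
ft_force: [0.4, -0.0, -0.2]
width: 0.0323
```

```bash
python3 - <<'E'
from h import *
fk()
old=cv2.imread("pics/scene0.png")
im=camera("scene");cv2.imwrite("pics/end.png",im)
for q in("hammer","chaser","mallet","peen","burnisher"):
    print(q,[(np.round(d["box"],1).tolist(),round(d["conf"],2)) for d in silhouettes(q,"scene")[:3]],[np.round(d["xy"],1).tolist() for d in pinpoint(q,"scene")[:3]])
a=np.radians(8.4);h=np.array([.5298,.0478,.2035])+.057*np.array([np.cos(a),np.sin(a),0])
print("expected head top",proj("scene",h+[0,0,.024]),"origin",proj("scene",h),"bottom",proj("scene",h-[0,0,.17]))
d=np.abs(im.astype(int)-old).sum(2)>90
for n,(x0,x1) in dict(peen=(235,288),chaser=(290,338),empty=(340,395),mallet=(398,450)).items(): print(n,d[215:300,x0:x1].sum())
# brass pixels near the fork
hsv=cv2.cvtColor(im,cv2.COLOR_BGR2HSV)[200:260,325:410];m=cv2.inRange(hsv,(12,110,70),(30,255,255));ys,xs=np.nonzero(m);print("brass",len(xs),xs.min()+325,xs.max()+325,ys.min()+200,ys.max()+200)
t=camera("top");print([np.round(d["box"],1).tolist() for d in silhouettes("hammer","top")[:2]])
r=[np.round(cv2.minAreaRect(np.argwhere(d["mask"])[:,::-1].astype(np.float32))[2],1) for d in silhouettes("hammer","top")[:1]];print(r)
E
```

```text
t 19.78 along from tips mm -67.9 (home 56) lateral -1.0 origin z 341.8 yaw 8.4 tilt xy [0.87 0.46] F along/lat/z 0.4 -0.1 -0.2 torque [-0.1   0.03 -0.  ] w 0.0323
hammer [([370.0, 260.7, 46.7, 77.0], 0.62)] [[367.9, 238.0], [314.3, 230.9]]
chaser [([442.1, 207.2, 31.1, 77.3], 0.93), ([311.6, 260.1, 40.9, 77.0], 0.75), ([168.3, 285.2, 53.6, 67.7], 0.58)] [[166.6, 266.1], [443.6, 188.8], [315.6, 234.2]]
mallet [([422.4, 257.1, 44.1, 72.7], 0.82)] [[420.2, 238.2]]
peen [([258.4, 262.4, 41.2, 77.4], 0.55)] [[258.2, 235.0]]
burnisher [([207.8, 198.6, 8.2, 14.4], 0.61)] []
expected head top [368.60665849 229.85444112] origin [367.27893168 239.72719211] bottom [359.53733928 297.29235825]
peen 1
chaser 1281
empty 1473
mallet 0
brass 468 348 390 224 242
[]
[]
```

```bash
python3 - <<'E'
from h import *
o=cv2.Canny(cv2.imread("pics/scene0.png"),60,150);n=cv2.Canny(cv2.imread("pics/end.png"),60,150)
for k,(x0,y0,x1,y1) in dict(chaser=(290,222,336,248),chhandle=(306,275,324,298),mallet=(398,220,448,246),peen=(236,222,284,248)).items():
    r=cv2.matchTemplate(n[y0-8:y1+8,x0-8:x1+8],o[y0:y1,x0:x1],cv2.TM_CCOEFF_NORMED);_,v,_,l=cv2.minMaxLoc(r);print(k,round(v,2),l[0]-8,l[1]-8)
im=camera("top")
print(read_state()["time"],read_state()["ft_force"])
E
```

```text
chaser 0.73 0 0
chhandle 0.65 0 0
mallet 0.96 0 0
peen 0.88 0 0
20.5333 [0.51117667 0.48431174 0.0408432 ]
```

The neighbouring hammers haven't moved, and the brass hammer is where expected, so I'm handing in.

```bash
python3 -c "
from bench import *
print(close_job())"
```

```text
the job is handed in; nothing more can be done
None
```

The brass hammer is out of the block and hanging by its head on the empty fork, with its handle back at the bend. I've handed the job in; no verdict is reported. The run took about 20.6 s of the 72 s allowed.

**How it went**
- **Height error:** The first grasp closed on nothing, because the tool really stands about 38 mm higher than its reported position. I found this from the camera images and a 5 N touch on top of the head, then allowed for it from there on.
- **Insertion:** The handle went between the prongs with no more than about 1 N of side force and stopped at the bend.
- **Letting down:** I lowered the head onto the prongs with about 7–8 N (limit 15 N) and held it there for about 0.3 s. I then opened the gripper; the forces dropped to about zero and I withdrew upwards.

**Last checks**
- **Brass hammer:** In the scene camera it is within 2 pixels of where it should hang, spanning columns 348–390. The gripper is clear of everything and reads no load.
- **Neighbouring hammers:** None of the three shows any shift. The match on the chaser was weaker (0.65–0.73), and I put that down to a changed shadow around it.
- **Burnisher:** It is still standing in the block.
- **Failed check:** The top camera found no hammer, probably because the arm was in the way, so I did not confirm the head's angle from above. The gripper was within 0.3° of the rail's measured direction when it let go.

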